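Snap the notice frame shut

ROBOT

A 6-joint arm with a two-finger parallel gripper is mounted at the origin on a cart in front of the work surface, level with it; the furniture and walls round the work are solid. World frame = base frame: x ahead of the robot, y to its left, z up, the work surface at z = 0. Lengths are in m, angles in rad, forces in N, time in s.
With the tool pointing down it reaches from about 0.375 to 0.975 m from the base axis. Payload 3.8 kg.
Tool frame: the origin (TCP) lies between the finger pads; the fingertips stand 25 mm ahead of it and the grasp point (between the pads) lies 6 mm ahead of it (bot.tip_reach is the distance from the TCP to the fingertips, in m); z points along the fingers, y is the line along which they close (so a half turn about z gives the same grasp; the last joint's range is limited). The gripper opens to 85 mm and grips with 20 to 120 N. Pads are 22 mm wide; open, the fingers measure 114 mm over their backs; the gripper's body (76 mm by 85 mm) begins 54 mm behind the grasp point. The pads swing forward as they close: fully open they stand 13 mm farther back than shut.
Start: joints at [1.252, 0.264, 1.604, -0, 1.274, -0.037], TCP at [0.188, 0.648, 0.256] pointing down, gripper open.
Joint ranges: [-2.63, 2.63], [-0.94, 2.18], [0.31, 2.57], [-1.31, 4.45], [0, 2.66], [-2.55, 2.55]. Speed limits (rad/s): [2.57, 2.57, 3.14, 3.14, 3.14, 3.14].

INTERFACE

Orientations are given as a unit quaternion [w, x, y, z].
In Python, from plant import monitor, eyes, bot gives the robot as it stands.
- The arm moves only by the tool apply_moves, never from a script. Its argument "plan" is a list of rows, each a list of 7 numbers: the shift along the tool's x, y, z in mm, then the turn, a rotation vector about the tool's x, y, z in degrees, then the finger opening in mm, from 0 to 85.4. In form: [[dx, dy, dz, wx, wy, wz, gripper], ...]. A call has 1 to 10 rows; each row is the pose to reach, as a shift and turn from the pose commanded when the call began, along the tool's axes at that moment; what a row does not reach only later rows make up. A row lasts 1/10 s, in which the tool goes at most 50 mm and 8.59 degrees, less where a joint would pass 70% of its speed; a pose out of reach is approached as far as the arm can. A call with a gripper value outside its range is refused whole. The fingers move at their own pace and stop on an object; "force" is the grip in N (left out, the last holds). Time passes only in rows, so rows that repeat a pose let the fingers close. It gives the time, the measured TCP pose, the force, the opening and the grip force at its end, in the units of the state.
- monitor.sense(): the state, without advancing time (a new reading comes with each control period).
- eyes.snapshot(name): name is "side" or "top" or "wrist"; returns a dict with "pixels" (384x512x3 uint8, blue, green, red), "range_z" (384x512 float32, m along the optical axis (not along the pixel's ray), 0 where there is no reading), "fx", "fy", "cx", "cy" (pixels), "D" ([k1, k2, p1, p2, k3] as OpenCV has them; the pictures are not rectified), "origin" and "orientation" of the camera in the world; the wrist camera has in their place "T_tool_cam" (4x4, takes a point from camera to tool coordinates, whose origin is the TCP and whose axes are the flange's). Camera axes: x right, y down, z forward; pixel columns grow to the right and rows downward; lengths in m; the calibration is good to about 2 mm. A picture is of the moment at which its call begins: read the wrist's pose just before it.
- bot.close_job(): hands the job in; it is judged then, once.
The state is a dict: "clock": time; "joints": joint angles; "joint_velocities": joint speeds; "effort": joint torques, N m; "ee_pos": TCP position; "tcp_rot": TCP orientation; "force": force on the tool from outside, world axes, zero at the start; "ft_torque": the same for the moment, N m; "gripper_width": finger opening in m; "grip_force": force on a finger pad.
Only numpy, scipy, OpenCV 4.12 (cv2) and the standard library are available. Lean on these libraries where they do the work, as an engineer would, in place of code of your own. Each camera call takes 0.05 s, during which the arm holds its last target. There are 200 camera calls.

TASK

The toll notice in the small aluminium snap frame on the desk has just been changed, and the four spring rails round its rim still stand open. Go round the frame and press each rail down with the fingertips until it snaps shut and lies flat. The frame stays lying where it is (do not pick it up or shove it along), do not lean on the clear cover in the middle, and leave the other things on the desk alone.

Things in the scene. Friction and masses are not known exactly. Their poses are not given: they have to be found in the camera images.
- snap_frame: aluminium snap frame for a notice, lying face up, loose, on the desk: 160 mm (its x) by 210 mm (its y), 15 mm high when shut, 0.6 to 1 kg; origin at the centre of its underside, z up. Four mitred rails, each 28 mm wide, form its rim, each hinged along its OUTER edge (2 mm in, 9.5 mm up); when open a rail's inner edge stands up, 25 to 34 mm above the desk
- notice_cover: printed notice under its clear cover sheet, 120 x 170 mm, filling the middle of the frame (window 104 x 154 mm between the shut rails); origin as the frame's, its top surface 8.6 mm above the desk. Not to be leaned on: more than 10 N on it is too much
- press_front (a point): point fixed to the frame, 14 mm in from the outer edge at the middle of the length of the long rail on the frame's -x side (nearest the robot), at the height of that rail's top face when shut (15 mm above the desk)
- press_back (a point): point fixed to the frame, 14 mm in from the outer edge at the middle of the length of the long rail on the frame's +x side (far from the robot), at the height of that rail's top face when shut (15 mm above the desk)
- press_left (a point): point fixed to the frame, 14 mm in from the outer edge at the middle of the length of the short rail on the frame's +y side (robot's left), at the height of that rail's top face when shut (15 mm above the desk)
- press_right (a point): point fixed to the frame, 14 mm in from the outer edge at the middle of the length of the short rail on the frame's -y side (robot's right), at the height of that rail's top face when shut (15 mm above the desk)
- rail_front (a joint): opening angle (rad) of the long rail on the frame's -x side (nearest the robot): 0 = shut; starts 0.6 to 1.05. Swings freely down to 0.45, where a snap bead meets a sprung catch; 7 to 20 N down on its inner half then forces it past, and it snaps flat and stays. Not forced past, it stays ajar. A fingertip coming straight down on a steep rail's edge can bind: swing it inward as it descends
- rail_back (a joint): opening angle (rad) of the long rail on the frame's +x side (far from the robot): 0 = shut; starts 0.6 to 1.05. Swings freely down to 0.45, where a snap bead meets a sprung catch; 7 to 20 N down on its inner half then forces it past, and it snaps flat and stays. Not forced past, it stays ajar. A fingertip coming straight down on a steep rail's edge can bind: swing it inward as it descends
- rail_left (a joint): opening angle (rad) of the short rail on the frame's +y side (robot's left): 0 = shut; starts 0.6 to 1.05. Swings freely down to 0.45, where a snap bead meets a sprung catch; 7 to 20 N down on its inner half then forces it past, and it snaps flat and stays. Not forced past, it stays ajar. A fingertip coming straight down on a steep rail's edge can bind: swing it inward as it descends
- rail_right (a joint): opening angle (rad) of the short rail on the frame's -y side (robot's right): 0 = shut; starts 0.6 to 1.05. Swings freely down to 0.45, where a snap bead meets a sprung catch; 7 to 20 N down on its inner half then forces it past, and it snaps flat and stays. Not forced past, it stays ajar. A fingertip coming straight down on a steep rail's edge can bind: swing it inward as it descends
- stub_pad: narrow pad of ticket stubs lying beside the frame, 78 x 23 x 13 mm; origin under its centre
- booth_keys: bunch of keys lying flat, 118 x 84 x 8 mm; origin under its centre
- coin_roll_a: paper-wrapped coin roll standing close to the frame, 26 mm across, 52 mm tall; origin at the centre of its foot
- coin_roll_b: second coin roll standing farther left, 26 mm across, 52 mm tall; origin at the centre of its foot
- date_stamp: self-inking stamp standing, 30 x 46 x 74 mm; origin under its centre
- ticket_pad: thin banded pad of tickets lying flat, 57 x 92 x 10 mm; origin under its centre
- spectacles: reading glasses lying on the closed red notebook at the right, 141 x 142 x 42 mm; origin under their centre

How it is judged:
At the end, for the whole second after the job is handed in: All four rails shut (each within 0.06 rad of flat), the frame flat, at rest and within 30 mm of where it lay, the other things within 30 mm of where they were (value of joint each of rail_front, rail_back, rail_left, rail_right below 0.06 rad and distance of snap_frame from where it was at the start of the episode below 0.03 m and linear speed of snap_frame below 0.01 m/s and angle between snap_frame's own z axis and vertical below 0.05 rad and not (distance of stub_pad from where it was at the start of the episode above 0.03 m) and not (distance of booth_keys from where it was at the start of the episode above 0.03 m) and not (distance of coin_roll_a from where it was at the start of the episode above 0.03 m) and not (distance of coin_roll_b from where it was at the start of the episode above 0.03 m) and not (distance of date_stamp from where it was at the start of the episode above 0.03 m) and not (distance of ticket_pad from where it was at the start of the episode above 0.03 m) and not (distance of spectacles from where it was at the start of the episode above 0.03 m)); the robot touches nothing.
It fails at once if the frame is picked up or tipped (10 mm off the desk, or tilted by more than 0.12 rad) (height (world z) of snap_frame above 0.01 m or angle between snap_frame's own z axis and vertical above 0.12 rad).
It fails at once if the frame is shoved more than 30 mm (distance of snap_frame from where it was at the start of the episode above 0.03 m).
It fails at once if the clear cover is leaned on with more than 10 N (contact force between any of the fingers, the arm and notice_cover above 10 N).
It fails at once if another thing on the desk is picked up or moved by more than 30 mm (distance of any of stub_pad, booth_keys, coin_roll_a, coin_roll_b, date_stamp, ticket_pad, spectacles from where it was at the start of the episode above 0.03 m).
It also fails if it takes over 48 s, if anything falls off the work surface, if the arm or the gripper's body presses on something with over 40 N, if the wrist force passes 120 N, or if a joint passes its speed limit or range.

## Working session

There is one attempt and no reset: what is moved stays moved. The work goes in short steps, Python scripts to look and compute and a tool call to move; the robot and the scene stay as the last step left them, time stands still between calls to the robot, and variables do not carry over. Pictures are saved under pics/ and viewed, at most 10 in all, crops included, and the job is handed in when it is done.

Besides the shell and the picture viewer there is one more tool, called after "Emit:" in YAML: its name, and indented under it one key for each argument. apply_moves: Moves the arm, as the interface text tells. Its arguments: {"type":"object","properties":{"plan":{"type":"array"},"force":{"type":"number"}},"required":["plan"]}

```bash
mkdir -p pics; cat > h.py <<'E'
import numpy as np, cv2
from scipy.spatial.transform import Rotation as R
from plant import monitor, eyes, bot
def cloud(s, T=None):
    h,w=s["range_z"].shape
    u,v=np.meshgrid(np.arange(w),np.arange(h))
    K=np.array([[s["fx"],0,s["cx"]],[0,s["fy"],s["cy"]],[0,0,1.]])
    p=cv2.undistortPoints(np.stack([u,v],-1).reshape(-1,1,2).astype(float),K,np.array(s["D"],float)).reshape(h,w,2)
    z=s["range_z"]; P=np.dstack([p[...,0]*z,p[...,1]*z,z]).astype(float)
    q=np.array(s["orientation"])
    M=R.from_quat(q[[1,2,3,0]]).as_matrix()
    W=P@M.T+np.array(s["origin"]); W[z<=0]=np.nan
    return W
E
python3 - <<'E'
from h import *
st=monitor.sense(); print(st["clock"],st["ee_pos"],st["tcp_rot"],st["force"])
for n in("top","side"):
    s=eyes.snapshot(n); cv2.imwrite(f"pics/{n}0.png",s["pixels"]); W=cloud(s); np.save(n+".npy",W)
    print(n,s["origin"],s["orientation"],s["fx"])
E
```

```text
0.0 [0.187472   0.64773035 0.2549563 ] [-2.18880548e-04  1.40426620e-01  9.90090437e-01 -1.11513738e-03] [-1.4191328  -1.25236589 -0.48440826]
top [ 0.23520869 -0.01906968  1.51892098] [-0.07240239  0.71677091 -0.68984794  0.07146448] 489.7566929921074
side [1.06778509 0.17276098 1.12146333] [-0.13734168  0.55115956  0.80038625 -0.19168269] 386.12340893789224
```

View pics/top0.png

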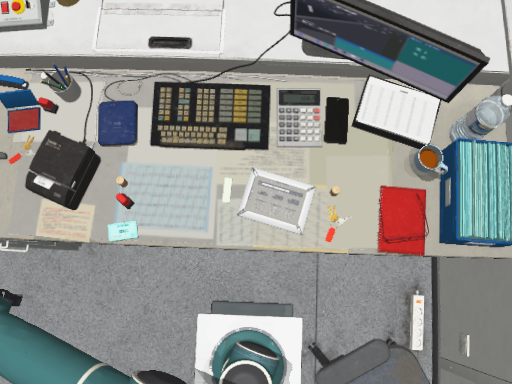

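View pics/side0.png

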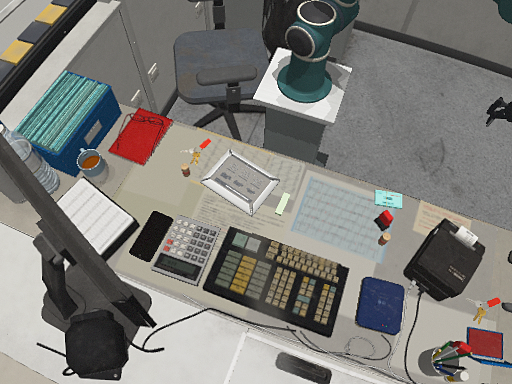

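The top view shows the frame centred near pixel (277,201), turned by about 15°. The stub pad is at (227,190), the coin roll at (335,190) and the keys at (338,218).

```bash
python3 - <<'E'
from h import *
t=np.load("top.npy"); sd=np.load("side.npy")
print("c",t[201,277],"coin",t[190,335],"stub",t[190,227],"keys",t[218,340], "desk",t[170,240])
img=cv2.imread("pics/top0.png")
cv2.imwrite("pics/crop.png",cv2.resize(img[150:255,205:365],None,fx=5,fy=5,interpolation=cv2.INTER_CUBIC))
c0=t[201,277,:2]
dz=np.nanmedian(t[160:175,235:250,2]);print("desk z",dz)
def obj(W,lo=.006):
    m=(W[...,2]-dz>lo)&(np.hypot(W[...,0]-c0[0],W[...,1]-c0[1])<.2)&(W[...,2]<.12)
    n,l,s,c=cv2.connectedComponentsWithStats(m.astype(np.uint8),connectivity=4)
    return [(W[l==i],s[i,4],c[i]) for i in range(1,n) if s[i,4]>15]
for n,W in(("top",t),("side",sd)):
    for P,a,c in obj(W):
        r=cv2.minAreaRect(P[:,:2].astype(np.float32)*1000)
        print(n,a,np.round(c),"rect",np.round(r[0],1),np.round(r[1],1),round(r[2],1),"zmax",P[:,2].max())
E
```

```text
c [ 0.50495755 -0.07181696  0.00594153] coin [ 0.53813124 -0.24733313  0.04980329] stub [0.53227722 0.08607419 0.01497841] keys [ 0.45861357 -0.27073871  0.00477476] desk [0.60152866 0.04892118 0.00123534]
desk z 0.0019352755744223016
top 196 [258. 145.] rect [682.2   2.6] [29.7 79.6] 2.7 zmax 0.04786646666248884
top 130 [287. 143.] rect [ 693.1 -105.9] [22.4 81.2] 0.3 zmax 0.022834858015674975
top 2706 [277. 201.] rect [507.6 -70.6] [217.5 168. ] 74.7 zmax 0.03978415083087339
top 175 [227. 189.] rect [534.5  85.1] [25.4 81.7] 85.0 zmax 0.025759657799839797
top 82 [334. 190.] rect [ 540.9 -247.5] [24.7 25.3] 25.7 zmax 0.05932125746577621
side 1637 [239. 184.] rect [503.  -69.6] [213.9 163.5] 75.3 zmax 0.03471250278492488
side 169 [245. 173.] rect [469.6 -66.6] [87.7 54.9] 71.7 zmax 0.015311612143708908
side 95 [185. 169.] rect [ 538.8 -249.1] [27.4 25.1] 25.9 zmax 0.05665474324059061
side 30 [234. 168.] rect [ 463.9 -106.6] [29.9 17.3] 33.0 zmax 0.013013068052310395
side 18 [227. 170.] rect [ 479.5 -123.4] [13.7 22.1] 60.1 zmax 0.0129453972921727
side 39 [259. 176.] rect [464.2 -17.4] [29.4 28.8] 33.5 zmax 0.012471596126162554
side 161 [282. 203.] rect [531.9  87.1] [22.8 78.4] 87.1 zmax 0.01767435949278018
side 142 [208. 227.] rect [ 690.7 -107. ] [85.2 24.2] 86.3 zmax 0.02057956030169028
side 141 [237. 232.] rect [681.    2.8] [30.2 81. ] 5.8 zmax 0.04521056767405529
```

View pics/crop.png

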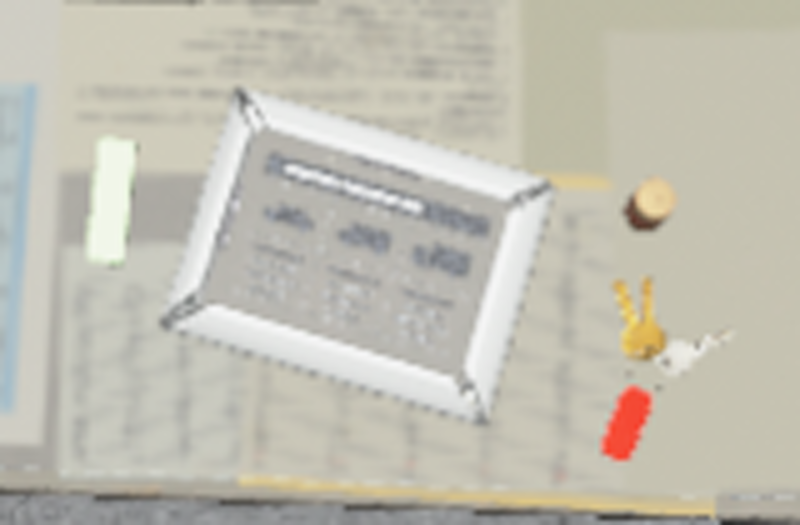

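The crop shows the frame's corners at about (240,90), (550,185), (485,420) and (165,325), with all four rails raised. Both cameras agree on a centre of about (0.505, -0.070) and a yaw of about -15°. The tool is already lined up with the frame, so I'll move above it with the fingers closed.

Emit:
apply_moves:
  plan:
    - [-50, -60, 0, 0, 0, 0, 0]
    - [-100, -120, 0, 0, 0, 0, 0]
    - [-150, -180, 0, 0, 0, 0, 0]
    - [-200, -238, 0, 0, 0, 0, 0]
    - [-250, -298, 0, 0, 0, 0, 0]
    - [-300, -357, 0, 0, 0, 0, 0]
    - [-350, -417, 0, 0, 0, 0, 0]
    - [-400, -477, 0, 0, 0, 0, 0]
    - [-450, -536, 0, 0, 0, 0, 0]
    - [-505, -601, 0, 0, 0, 0, 0]

```text
clock: 1.1
ee_pos: [0.39, 0.1891, 0.2561]
tcp_rot: [0.0, 0.14, 0.99, 0.0]
force: [0.8, 0.8, 0.2]
gripper_width: 0.0002
grip_force: 0.0
```

Emit:
apply_moves:
  plan:
    - [0, 0, 0, 0, 0, 0, 0]

```text
clock: 1.2
ee_pos: [0.3916, 0.1859, 0.256]
tcp_rot: [0.001, 0.144, 0.99, -0.001]
force: [0.0, 0.6, -0.0]
gripper_width: -0.0001
grip_force: 0.0
```

Emit:
apply_moves:
  plan:
    - [-30, -36, 0, 0, 0, 0, 0]
    - [-60, -72, 0, 0, 0, 0, 0]
    - [-90, -107, 0, 0, 0, 0, 0]
    - [-120, -143, 0, 0, 0, 0, 0]
    - [-150, -179, 0, 0, 0, 0, 0]
    - [-180, -215, 0, 0, 0, 0, 0]
    - [-180, -215, 0, 0, 0, 0, 0]
    - [-180, -215, 0, 0, 0, 0, 0]

```text
clock: 2.0
ee_pos: [0.503, -0.0655, 0.2556]
tcp_rot: [-0.001, 0.141, 0.99, 0.0]
force: [0.4, 0.5, 0.5]
gripper_width: 0.0
grip_force: 0.0
```

```bash
cat >> h.py <<'E'
def wrist():
    st=monitor.sense(); s=eyes.snapshot("wrist")
    q=np.array(st["tcp_rot"]); M=np.eye(4); M[:3,:3]=R.from_quat(q[[1,2,3,0]]).as_matrix(); M[:3,3]=st["ee_pos"]
    T=M@np.array(s["T_tool_cam"]); q=R.from_matrix(T[:3,:3]).as_quat()
    s["orientation"]=q[[3,0,1,2]]; s["origin"]=T[:3,3]
    return st,s,cloud(s)
E
python3 - <<'E'
from h import *
st,s,W=wrist(); cv2.imwrite("pics/w1.png",s["pixels"]); np.save("w1.npy",W)
print(st["clock"],st["ee_pos"],st["tcp_rot"],s["origin"])
m=(W[...,2]>.006)&(np.hypot(W[...,0]-.505,W[...,1]+.07)<.16)&(W[...,2]<.045)
n,l,ss,c=cv2.connectedComponentsWithStats(m.astype(np.uint8),connectivity=4)
i=1+np.argmax(ss[1:,4]); P=W[l==i]; r=cv2.minAreaRect(P[:,:2].astype(np.float32)*1000); print(r,len(P))
c=np.array([.505,-.07]);a=np.radians(-15)
F=np.stack([(P[:,0]-c[0])*np.cos(a)+(P[:,1]-c[1])*np.sin(a),-(P[:,0]-c[0])*np.sin(a)+(P[:,1]-c[1])*np.cos(a),P[:,2]],1)*1000
for nm,ax,sg,h,o in(("front",0,-1,80,1),("back",0,1,80,1),("left",1,1,105,0),("right",1,-1,105,0)):
    for lo in(-40,0,30):
        k=(abs(F[:,o]-lo)<12); d=h-sg*F[:,ax]
        pr=[np.nanmax(F[k&(abs(d-b)<2),2],initial=np.nan) if (k&(abs(d-b)<2)).any() else -1 for b in range(-6,34,4)]
        print(nm,lo,np.round(pr))
E
```

```text
2.0 [ 0.50295201 -0.06551112  0.25556656] [-9.01753868e-04  1.41441733e-01  9.89946088e-01  4.07243060e-04] [ 0.43710497 -0.04723942  0.37280101]
((504.91375732421875, -70.42420959472656), (212.5902099609375, 162.73626708984375), 74.98258209228516) 22824
front -40 [-1. 16. 21. 24. 27. 31. 31. 28. 11. 10.]
front 0 [-1. 15. 21. 25. 27. 30. 30. 29. 11. 10.]
front 30 [-1. 15. 21. 24. 27. 30. 31. 28. 11. 10.]
back -40 [-1. 13. 19. 22. 24. 27. 28. 29.  9. 10.]
back 0 [-1. -1. 18. 22. 25. 26. 28. 29. 10. 11.]
back 30 [-1. 13. 18. 22. 24. 27. 28. 28. 11. 10.]
left -40 [-1. 15. 22. 26. 31. 32. 33. 10. 10. 11.]
left 0 [-1. 15. 22. 27. 30. 33. 33. 11. 10. 11.]
left 30 [-1. 14. 22. 27. 30. 33. 33.  9. 10. 10.]
right -40 [-1. 14. 19. 23. 25. 26. 28. 28. 10. 10.]
right 0 [-1. 15. 19. 22. 25. 26. 28. 28. 10. 10.]
right 30 [-1. 14. 19. 21. 24. 26. 27. 28. 10. 10.]
```

View pics/w1.png

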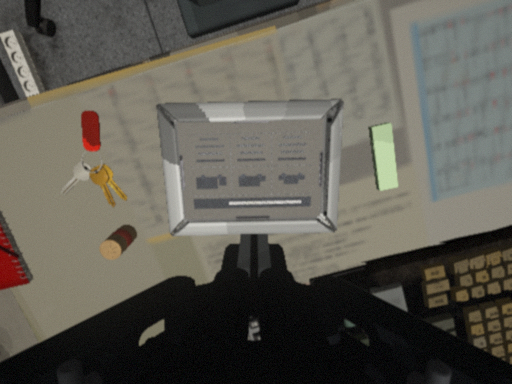

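The wrist view shows the frame spanning about (160,100) to (340,235). It gives a centre of (0.505, -0.0704), a yaw of -15.0° and rail edges 28–33 mm up, which all fits the model. I'll start with the back rail.

Emit:
apply_moves:
  plan:
    - [-20, 0, 35, 0, 0, 0, 0]
    - [-40, 0, 70, 0, 0, 0, 0]
    - [-60, -3, 105, 0, 0, 0, 0]
    - [-69, -3, 135, 0, 0, 0, 0]
    - [-69, -3, 165, 0, 0, 0, 0]
    - [-69, -3, 185, 0, 0, 0, 0]
    - [-69, -3, 190, 0, 0, 0, 0]
    - [-69, -3, 190, 0, 0, 0, 0]

```text
clock: 2.85
ee_pos: [0.5675, -0.0857, 0.0655]
tcp_rot: [-0.001, 0.139, 0.99, 0.0]
force: [-0.1, 0.3, 1.0]
gripper_width: 0.0001
grip_force: 0.0
```

```bash
cat >> h.py <<'E'
def fr():
    st=monitor.sense(); p=np.array(st["ee_pos"])*1000; q=np.array(st["tcp_rot"]); a=np.radians(-15)
    M=R.from_quat(q[[1,2,3,0]]).as_matrix()
    d=(p+25*M[:,2])-[504.9,-70.4,0]
    print(st["clock"],"tip in frame",np.round([d[0]*np.cos(a)+d[1]*np.sin(a),-d[0]*np.sin(a)+d[1]*np.cos(a),d[2]],1),"F",np.round(st["force"],1))
    print(np.round(M,3).tolist())
    return p,M
def go(x,y,z):
    p,M=fr(); a=np.radians(-15)
    t=np.array([504.9+x*np.cos(a)-y*np.sin(a),-70.4+x*np.sin(a)+y*np.cos(a),z])-25*M[:,2]
    print("tool delta",np.round(M.T@(t-p),1))
E
python3 -c "
from h import *
go(62,0,22)"
```

```text
2.85 tip in frame [64.4  1.4 40.5] F [-0.1  0.3  1. ]
[[-0.961, 0.276, -0.002], [0.276, 0.961, 0.001], [0.002, 0.0, -1.0]]
tool delta [ 2.3 -1.4 18.6]
```

Emit:
apply_moves:
  plan:
    - [0, 0, 6, 0, 0, 0, 0]
    - [0, 0, 10, 0, 0, 0, 0]
    - [1, 0, 13, 0, 0, 0, 0]
    - [2, 0, 16, 0, 0, 0, 0]
    - [3, 0, 19, 0, 0, 0, 0]
    - [3, 0, 21, 0, 0, 0, 0]
    - [3, 0, 23, 0, 0, 0, 0]

```text
clock: 3.55
ee_pos: [0.5643, -0.0864, 0.0435]
tcp_rot: [-0.001, 0.141, 0.99, 0.0]
force: [-4.3, 1.1, 6.8]
gripper_width: 0.0003
grip_force: 3.1
```

Emit:
apply_moves:
  plan:
    - [0, 0, 1.5, 0, 0, 0, 0]
    - [0, 0, 3, 0, 0, 0, 0]
    - [0, 0, 4.5, 0, 0, 0, 0]
    - [0, 0, 4.5, 0, 0, 0, 0]

```text
clock: 3.95
ee_pos: [0.566, -0.0869, 0.04]
tcp_rot: [0.0, 0.14, 0.99, -0.0]
force: [-4.9, 0.7, 9.9]
gripper_width: -0.0002
grip_force: 5.1
```

Emit:
apply_moves:
  plan:
    - [0, 0, 1.5, 0, 0, 0, 0]
    - [0, 0, 3, 0, 0, 0, 0]
    - [0, 0, 3, 0, 0, 0, 0]

```text
clock: 4.25
ee_pos: [0.5662, -0.0869, 0.0397]
tcp_rot: [-0.0, 0.14, 0.99, -0.0]
force: [-12.2, 2.0, 28.4]
gripper_width: -0.0001
grip_force: 14.3
```

The back rail stopped at 15 mm and the force rose, so it is shut. Next is the front rail.

Emit:
apply_moves:
  plan:
    - [0, 0, -15, 0, 0, 0, 0]
    - [0, 0, -40, 0, 0, 0, 0]
    - [35, 0, -50, 0, 0, 0, 0]
    - [75, 0, -50, 0, 0, 0, 0]
    - [110, 0, -50, 0, 0, 0, 0]
    - [130, 0, -45, 0, 0, 0, 0]
    - [130, 0, -30, 0, 0, 0, 0]
    - [130, 0, -29, 0, 0, 0, 0]

```text
clock: 5.05
ee_pos: [0.4392, -0.0502, 0.0636]
tcp_rot: [-0.001, 0.14, 0.99, 0.0]
force: [0.4, 0.4, 0.1]
gripper_width: -0.0001
grip_force: 0.0
```

```bash
python3 -c "
from h import *
go(-66,0,22)"
```

```text
5.05 tip in frame [-68.8   2.4  38.6] F [0.4 0.4 0.1]
[[-0.961, 0.278, -0.002], [0.278, 0.961, 0.0], [0.002, -0.0, -1.0]]
tool delta [-2.8 -2.4 16.6]
```

Emit:
apply_moves:
  plan:
    - [0, 0, 4, 0, 0, 0, 0]
    - [-1, 0, 7, 0, 0, 0, 0]
    - [-3, 0, 11, 0, 0, 0, 0]
    - [-5, 0, 15, 0, 0, 0, 0]
    - [-6, 0, 18, 0, 0, 0, 0]
    - [-6, 0, 20, 0, 0, 0, 0]
    - [-6, 0, 22, 0, 0, 0, 0]

```text
clock: 5.75
ee_pos: [0.4501, -0.053, 0.0446]
tcp_rot: [0.003, 0.14, 0.99, -0.0]
force: [5.7, -2.2, 8.2]
gripper_width: 0.0002
grip_force: 4.0
```

Emit:
apply_moves:
  plan:
    - [0, 0, 1.5, 0, 0, 0, 0]
    - [0, 0, 3, 0, 0, 0, 0]
    - [0, 0, 4.5, 0, 0, 0, 0]
    - [0, 0, 4.5, 0, 0, 0, 0]

```text
clock: 6.15
ee_pos: [0.4473, -0.0524, 0.0395]
tcp_rot: [0.0, 0.14, 0.99, -0.0]
force: [-0.6, -0.1, 14.5]
gripper_width: -0.0003
grip_force: 7.0
```

Emit:
apply_moves:
  plan:
    - [0, 0, 2, 0, 0, 0, 0]
    - [0, 0, 2, 0, 0, 0, 0]
    - [0, 0, -20, 0, 0, 0, 0]
    - [0, 0, -50, 0, 0, 0, 0]
    - [0, 0, -50, 0, 0, 0, 0]

```text
clock: 6.65
ee_pos: [0.4481, -0.0524, 0.0909]
tcp_rot: [0.002, 0.14, 0.99, -0.0]
force: [0.7, -0.3, -0.1]
gripper_width: -0.0001
grip_force: 0.0
```

```bash
python3 -c "
from h import *
go(0,93,60); print(monitor.sense()['joints'])"
```

```text
6.65 tip in frame [-59.4   2.7  65.9] F [ 0.7 -0.3 -0.1]
[[-0.961, 0.278, 0.004], [0.278, 0.961, -0.001], [-0.004, 0.001, -1.0]]
tool delta [-57.6  91.5   6.1]
[-1.71710210e-01  8.37894721e-03  2.22682436e+00  1.22612374e-04
  9.02404406e-01 -1.46082104e+00]
```

Emit:
apply_moves:
  plan:
    - [-6, 9, 0, 0, 0, 8.5, 0]
    - [-12, 18, 0, 0, 0, 17, 0]
    - [-18, 28, 0, 0, 0, 25.5, 0]
    - [-24, 37, 0, 0, 0, 34, 0]
    - [-30, 46, 0, 0, 0, 42.5, 0]
    - [-36, 55, 0, 0, 0, 51, 0]
    - [-42, 64, 0, 0, 0, 59.5, 0]
    - [-48, 74, 0, 0, 0, 68, 0]
    - [-54, 83, 0, 0, 0, 76.5, 0]
    - [-58, 91, 0, 0, 0, 85, 0]

```text
clock: 7.65
ee_pos: [0.526, 0.0195, 0.0862]
tcp_rot: [-0.001, 0.774, 0.633, -0.002]
force: [0.4, -0.3, 0.5]
gripper_width: -0.0003
grip_force: 0.0
```

```bash
python3 -c "
from h import *
go(0,93,39); print(monitor.sense()['joints'])"
```

```text
7.65 tip in frame [-3.  92.3 61.2] F [ 0.4 -0.3  0.5]
[[0.199, 0.98, -0.004], [0.98, -0.199, 0.0], [-0.001, -0.004, -1.0]]
tool delta [ 0.6  3.2 22.2]
[-1.03403677e-02  1.58676580e-01  2.07268402e+00  1.22311517e-04
  9.14596512e-01  1.90112455e-01]
```

Emit:
apply_moves:
  plan:
    - [1, 2, 10, 0, 0, 4, 0]
    - [1, 2, 20, 0, 0, 4, 0]
    - [1, 2, 26, 0, 0, 4, 0]
    - [0, 2, 29, 0, 0, 4, 0]
    - [-2, 2, 33, 0, 0, 4, 0]
    - [-4, 2, 37, 0, 0, 4, 0]
    - [-5, 2, 40, 0, 0, 4, 0]
    - [-5, 2, 42, 0, 0, 4, 0]

```text
clock: 8.45
ee_pos: [0.5286, 0.0129, 0.0466]
tcp_rot: [0.0, 0.794, 0.608, -0.0]
force: [-3.4, -5.9, 12.2]
gripper_width: 0.0001
grip_force: 6.0
```

Emit:
apply_moves:
  plan:
    - [0, 0, 2, 0, 0, 0, 0]
    - [0, 0, 4, 0, 0, 0, 0]
    - [0, 0, 6, 0, 0, 0, 0]
    - [0, 0, 6, 0, 0, 0, 0]

```text
clock: 8.85
ee_pos: [0.5287, 0.0138, 0.0401]
tcp_rot: [0.0, 0.794, 0.608, 0.0]
force: [0.3, -1.2, 0.4]
gripper_width: 0.0003
grip_force: 0.4
```

Emit:
apply_moves:
  plan:
    - [0, 0, 2, 0, 0, 0, 0]
    - [0, 0, 3, 0, 0, 0, 0]
    - [0, 0, 3, 0, 0, 0, 0]

```text
clock: 9.15
ee_pos: [0.529, 0.0138, 0.0397]
tcp_rot: [-0.0, 0.794, 0.608, -0.0]
force: [-7.7, -1.9, 19.6]
gripper_width: -0.0002
grip_force: 10.0
```

Emit:
apply_moves:
  plan:
    - [0, 0, -20, 0, 0, 0, 0]
    - [0, 0, -45, 0, 0, 0, 0]
    - [-40, 0, -45, 0, 0, 0, 0]
    - [-80, 0, -45, 0, 0, 0, 0]
    - [-120, 0, -45, 0, 0, 0, 0]
    - [-160, 0, -45, 0, 0, 0, 0]
    - [-177, 0, -40, 0, 0, 0, 0]
    - [-177, 0, -30, 0, 0, 0, 0]
    - [-177, 0, -29, 0, 0, 0, 0]

```text
clock: 10.05
ee_pos: [0.481, -0.1565, 0.0646]
tcp_rot: [-0.001, 0.795, 0.607, -0.001]
force: [-0.5, -0.4, -0.2]
gripper_width: -0.0003
grip_force: 0.0
```

```bash
python3 -c "
from h import *
go(0,-91,38)"
```

```text
10.05 tip in frame [ -0.8 -89.3  39.6] F [-0.5 -0.4 -0.2]
[[0.263, 0.965, -0.003], [0.965, -0.263, 0.002], [0.001, -0.003, -1.0]]
tool delta [-1.7  0.8  1.6]
```

Emit:
apply_moves:
  plan:
    - [0, 0, 6, 0, 0, 0, 0]
    - [0, 0, 10, 0, 0, 0, 0]
    - [1, 0, 13, 0, 0, 0, 0]
    - [2, 0, 16, 0, 0, 0, 0]
    - [3, 0, 19, 0, 0, 0, 0]
    - [3, 0, 22, 0, 0, 0, 0]
    - [3, 0, 24, 0, 0, 0, 0]
    - [3, 0, 26, 0, 0, 0, 0]

```text
clock: 10.85
ee_pos: [0.4839, -0.1541, 0.0407]
tcp_rot: [0.001, 0.794, 0.608, 0.0]
force: [-0.3, -0.5, 0.3]
gripper_width: -0.0007
grip_force: 0.0
```

Emit:
apply_moves:
  plan:
    - [0, 0, 2, 0, 0, 0, 0]
    - [0, 0, 3, 0, 0, 0, 0]
    - [0, 0, 3, 0, 0, 0, 0]

```text
clock: 11.15
ee_pos: [0.4839, -0.1543, 0.0398]
tcp_rot: [0.0, 0.794, 0.608, 0.0]
force: [-6.7, 4.8, 20.8]
gripper_width: -0.0003
grip_force: 10.5
```

Emit:
apply_moves:
  plan:
    - [0, 0, -30, 0, 0, 0, 0]
    - [0, 0, -70, 0, 0, 0, 0]
    - [0, 0, -110, 0, 0, 0, 0]
    - [25, 0, -150, 0, 0, 0, 0]
    - [50, 0, -190, 0, 0, 0, 0]
    - [80, 0, -210, 0, 0, 0, 0]
    - [80, 0, -210, 0, 0, 0, 0]
    - [80, 0, -210, 0, 0, 0, 0]

```text
clock: 11.95
ee_pos: [0.504, -0.0769, 0.2473]
tcp_rot: [0.001, 0.794, 0.608, -0.0]
force: [-0.2, -0.2, -0.6]
gripper_width: 0.0001
grip_force: 0.0
```

```bash
python3 - <<'E'
from h import *
st,s,W=wrist(); cv2.imwrite("pics/w2.png",s["pixels"])
m=(W[...,2]>.006)&(np.hypot(W[...,0]-.505,W[...,1]+.07)<.16)&(W[...,2]<.045)
n,l,ss,c=cv2.connectedComponentsWithStats(m.astype(np.uint8),connectivity=4)
P=W[l==1+np.argmax(ss[1:,4])]; print(cv2.minAreaRect(P[:,:2].astype(np.float32)*1000))
c=np.array([.5049,-.0704]);a=np.radians(-15)
F=np.stack([(P[:,0]-c[0])*np.cos(a)+(P[:,1]-c[1])*np.sin(a),-(P[:,0]-c[0])*np.sin(a)+(P[:,1]-c[1])*np.cos(a),P[:,2]],1)*1000
for nm,ax,sg,h,o in(("front",0,-1,80,1),("back",0,1,80,1),("left",1,1,105,0),("right",1,-1,105,0)):
    for lo in(-40,0,40):
        d=h-sg*F[:,ax]; print(nm,lo,[round(float(np.median(F[k,2]))) if k.sum()>3 else -1 for k in [(abs(F[:,o]-lo)<12)&(abs(d-b)<2) for b in range(2,34,4)]])
E
```

```text
((504.1414489746094, -70.85777282714844), (210.40428161621094, 160.49346923828125), 75.02333068847656)
front -40 [14, 15, 15, 15, 14, 13, 11, 8]
front 0 [13, 15, 15, 14, 14, 13, 11, 8]
front 40 [14, 14, 15, 15, 14, 13, 11, 8]
back -40 [13, 14, 15, 15, 14, 13, 12, 9]
back 0 [13, 14, 15, 15, 14, 13, 12, 9]
back 40 [13, 14, 15, 15, 14, 13, 12, 9]
left -40 [13, 14, 15, 14, 14, 13, 12, 8]
left 0 [13, 15, 15, 15, 14, 13, 12, 9]
left 40 [13, 14, 15, 14, 14, 13, 12, 9]
right -40 [14, 14, 15, 15, 14, 13, 11, 8]
right 0 [-1, -1, -1, -1, 13, 13, 11, 8]
right 40 [14, 14, 15, 14, 14, 13, 11, 8]
```

View pics/w2.png

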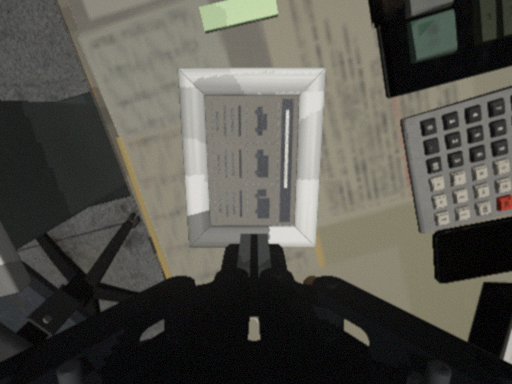

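The picture shows all four rails lying flat with closed mitres, the frame spanning about (180,70) to (325,245). All the rail profiles match and the frame has moved less than 1 mm.

```bash
python3 -c "
from plant import bot
print(bot.close_job())"
```

```text
the job is handed in; nothing more can be done
None
```

I pressed all four rails shut and handed the job in at about 12 s of the 48 s allowed; the last wrist-camera check showed the rails flat and the frame moved by less than 1 mm, but no verdict came back.

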